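Try the new stay on the green locker

TASK

A new locking stay has been fitted to the bench locker with the green lift-up door. Try it out: raise that door until the stay locks, let go so that the door holds itself up for a moment, then press down the yellow release tab on top of that locker and let the door sink shut on its damper. Keep the red door shut, and leave the jar and the tin where they stand.

Things in the scene. Friction and masses are not known exactly. Their poses are not given: they have to be found in the camera images.
- green_locker: Bench locker of light wood with a green lift-up door, 220 mm wide, hinge line at 230 mm. Its front faces -x of its own axes (the robot, give or take its yaw): x level into the locker, z up. The shut door leans back, 30 degrees from upright, hinged along its top edge. Origin: on the bench, straight below the middle of the hinge line.
- green_handle (a point): Middle of the green door's handle: level bar along the point's y with a freely revolving grip sleeve, 14 mm thick, 85 mm long, centre 45 mm off the door's face, on a thin post at each end; 140 mm above the bench when shut, 280 mm raised. The point has the locker's axes when shut and turns with the door; in these axes the hinge line (parallel to y) lies 104 mm along +x and 90 mm along +z from here.
- green_door (a joint): Green door's angle: 0 shut, growing as the handle swings towards the robot and up; stop at 1.25 rad. Behind the hinge an arm with a pin snaps under the stay's spring hook at about 1.05 rad (slight resistance from 0.7; raise it to about 1.15). Let go, it then rests at about 1.03. Unlocked, it sinks shut by its own weight (door about 0.4 kg) on a damper, in 2 s or so.
- green_tab (a point): Press point on top of the yellow release tab on the green locker's roof, behind the hinge: level plate 30 mm wide, reaching 17 mm back (+x) and 39 mm forward (to the hook) of this point, 236 mm above the bench. Locker's axes at rest. Pushed straight down 14 to 18 mm with about 2 to 5 N it swings the hook off the pin; it springs back when released.
- green_catch (a joint): Angle of that tab with its hook: 0 at rest (locking), growing as the tab is pressed; pin freed at about 0.22 rad, stop at 0.5 rad. The press point sinks about 5.3 mm per 0.1 rad.
- red_door (a joint): Bystander: angle of the red door of the other locker, of the same make, beside the green one; 0 shut. To be left shut.
- jar: Bystander: closed green glass jar with black cap, 68 mm across, 85 mm high; origin at the centre of its underside.
- tin: Bystander: metal tin with a red band, 72 mm across, 100 mm high; origin at the centre of its underside.

How it is judged:
By the outcome, as a careful person would: the job done as asked, in the order asked, and still so for the second after the job is handed in, with the robot touching nothing.
It also fails if it takes over 58 s, if anything falls off the work surface, if the arm or the gripper's body presses on something with over 40 N, if the wrist force passes 120 N, or if a joint passes its speed limit or range.

ROBOT

A 7-joint arm with a two-finger parallel gripper is mounted at the origin on the work surface. World frame = base frame: x ahead of the robot, y to its left, z up, the work surface at z = 0. Lengths are in m, angles in rad, forces in N, time in s.
With the tool pointing down it reaches from about 0.425 to 0.975 m from the base axis. Payload 16.7 kg.
Tool frame: the origin (TCP) lies on the centre line of the jaws, within the pads' length; the fingertips stand 22 mm ahead of it and the grasp point (between the pads) lies 3 mm ahead of it; z points along the fingers, y is the line along which they close (so a half turn about z gives the same grasp; the last joint's range is limited). The gripper opens to 85 mm and grips with 20 to 120 N. Pads are 22 mm wide; open, the fingers measure 114 mm over their backs; the gripper's body (76 mm by 85 mm) begins 54 mm behind the grasp point. The pads swing forward as they close: fully open they stand 13 mm farther back than shut.
Start: joints at [-1.49, 0.426, 0.074, 1.606, -0.034, 1.111, -0.067], TCP at [0.154, 0.657, 0.253] pointing down, gripper open.
Joint ranges: [-2.85, 2.85], [-0.5, 2.14], [-1.23, 1.37], [0.21, 2.46], [-1.02, 4.16], [0.16, 2.05], [-2.73, 2.73]. Speed limits (rad/s): [1.89, 1.89, 2.39, 2.39, 3.01, 3.01, 3.01].

INTERFACE

Orientations are given as [roll, pitch, yaw] about the fixed x, y, z axes, in that order (R = Rz(yaw) Ry(pitch) Rx(roll)).
In Python, from rig import get_obs, read_camera, hand_in gives the robot as it stands. The module is installed in compiled form; this text tells all that it offers.
- The arm moves only by the shell command python3 -m jog 'ROWS' [FORCE]. ROWS is JSON, a list that holds one entry, the list of rows, each a list of 7 numbers: the gripper command: -1 is fully open, 1 is shut, values between are in proportion, then the shift along the tool's x, y, z in m, then the turn, a rotation vector about the tool's x, y, z in rad. A call has 1 to 10 rows; each row shifts and turns the commanded pose from where the row before left it, along the tool's axes as they then stand; what a row does not reach is not made up. A row lasts 1/10 s, in which the tool goes at most 50 mm and 8.59 degrees, less where a joint would pass 70% of its speed; a pose out of reach is approached as far as the arm can. A call is refused whole if a number of a shift passes 0.05 or a number of a turn 0.15, either way. A call with a gripper value outside its range is refused whole. The fingers move at their own pace and stop on an object; FORCE is the grip in N (left out, the last holds). Time passes only in rows, so rows that do not move let the fingers close. It gives the time, the measured TCP pose, the force, the opening and the grip force at its end, in the units of the state.
- get_obs(): the state, without advancing time (a new reading comes with each control period).
- read_camera(name): name is "scene" or "top" or "wrist"; returns a dict with "img" (420x560x3 uint8, red, green, blue), "fov_y" (degrees; the focal length in pixels is half the picture's height over the tangent of half this angle, whatever the lens; pixels are square), "cx", "cy" (the principal point, pixels), "cam_to_world" (4x4, takes a point from camera to world coordinates). Camera axes: x right, y down, z forward; pixel columns grow to the right and rows downward; lengths in m; the calibration is good to about 2 mm. The wrist camera is an equidistant fisheye: a pixel r from the principal point sees the ray r / f radians off the axis. A picture is of the moment at which its call begins. There is no depth.
- hand_in(): hands the job in; it is judged then, once.
The state is a dict: "time_s": time; "joint_pos": joint angles; "qvel": joint speeds; "joint_torque": joint torques, N m; "tool_pos": TCP position; "tool_rot": TCP orientation; "wrist_force": force on the tool from outside, world axes, zero at the start; "moment": the same for the moment, N m; "gripper_width": finger opening in m; "grasp_force": force on a finger pad.
Only numpy, scipy, OpenCV 4.12 (cv2) and the standard library are available. Lean on these libraries where they do the work, as an engineer would, in place of code of your own. Each camera call takes 0.05 s, during which the arm holds its last target. There are 200 camera calls.

## Working session

There is one attempt and no reset: what is moved stays moved. The work goes in short steps, Python scripts to look and compute and a shell command to move; the robot and the scene stay as the last step left them, time stands still between calls to the robot, and variables do not carry over. Pictures are saved under pics/ and viewed, at most 10 in all, crops included, and the job is handed in when it is done.

```bash
mkdir -p pics
python3 - <<'E'
from rig import *
import cv2,numpy as np
for n in("scene","top"):
    c=read_camera(n);cv2.imwrite(f"pics/{n}0.png",c["img"][:,:,::-1]);print(n,c["fov_y"],c["cx"],c["cy"],np.round(c["cam_to_world"],3).tolist())
o=get_obs();print(o["time_s"],o["tool_pos"],o["tool_rot"],o["gripper_width"])
E
```

```text
scene 46.01394195272976 281.4126041780187 218.21299943483078 [[-0.866, 0.351, -0.357, 0.902], [0.501, 0.591, -0.633, 0.76], [-0.012, -0.727, -0.687, 0.865], [0.0, 0.0, 0.0, 1.0]]
top 42.11547925019481 283.64450413842724 215.0824595490034 [[0.029, -0.983, 0.181, 0.354], [-0.999, -0.033, -0.019, 0.115], [0.025, -0.181, -0.983, 1.279], [0.0, 0.0, 0.0, 1.0]]
0.1 [0.15367754 0.65693422 0.25267555] [-3.14043773e+00  8.07753558e-05  2.91180922e+00] 0.08527339077639565
```

View pics/scene0.png

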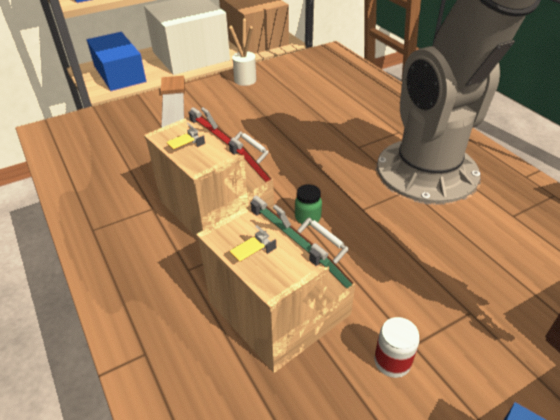

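View pics/top0.png

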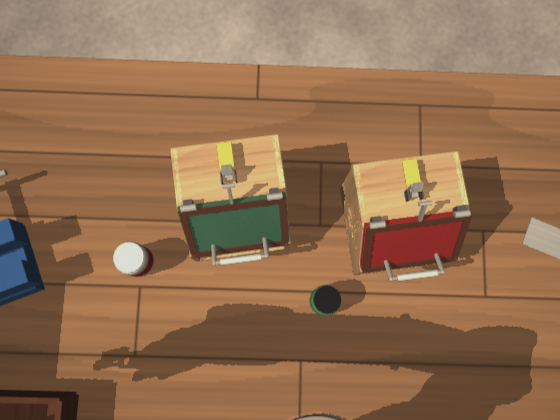

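The scene and top views show the green locker on the robot's left (top view: yellow tab about (226,155), white grip about (240,260)). The tin is at (131,259), the jar at (325,300), and the red locker is to the right at about (412,215).

```bash
cat > h.py <<'E'
from rig import *
import cv2,numpy as np
def ray(c,u,v):
    f=c["img"].shape[0]/2/np.tan(np.radians(c["fov_y"]/2)); M=np.array(c["cam_to_world"])
    return M[:3,3],M[:3,:3]@np.array([(u-c["cx"])/f,(v-c["cy"])/f,1])
def onz(c,u,v,z):
    o,d=ray(c,u,v);return o+d*(z-o[2])/d[2]
def tri(a,b):
    A=[];B=[]
    for o,d in(a,b):
        d=d/np.linalg.norm(d);P=np.eye(3)-np.outer(d,d);A.append(P);B.append(P@o)
    return np.linalg.solve(sum(A),sum(B))
def mask(c,lo,hi,box):
    m=cv2.inRange(cv2.cvtColor(c["img"],cv2.COLOR_RGB2HSV),lo,hi);k=np.zeros_like(m);x0,y0,x1,y1=box;k[y0:y1,x0:x1]=m[y0:y1,x0:x1]
    n,l,s,ce=cv2.connectedComponentsWithStats(k);i=1+np.argmax(s[1:,4]);return np.uint8(l==i)*255
E
python3 - <<'E'
from h import *
t=read_camera("top");s=read_camera("scene")
def rect(c,m):
    p=np.argwhere(m)[:,::-1].astype(np.float32);r=cv2.minAreaRect(p);return r
Y=((22,150,120),(35,255,255));W=((0,0,150),(180,70,255))
for nm,(lo,hi),bt,bs,z in(("tab",Y,(205,130,245,185),(220,225,275,270),.236),("grip",W,(205,250,280,270),(295,215,350,260),.14)):
    R={}
    for n,c,b in(("t",t,bt),("s",s,bs)):
        m=mask(c,lo,hi,b);r=rect(c,m);R[n]=r;bx=cv2.boxPoints(r);print(nm,n,[np.round(x,1) for x in r],(m>0).sum())
        e=sorted([(np.linalg.norm(bx[i]-bx[(i+1)%4]),i) for i in range(4)])[:2]
        E_=[(bx[i]+bx[(i+1)%4])/2 for _,i in e]
        P=[onz(c,*q,z) for q in E_];d=P[1]-P[0];print("  ctr",np.round(onz(c,*r[0],z),4),"ends",np.round(P,4).tolist(),"len",np.linalg.norm(d),"ang",np.degrees(np.arctan2(d[1],d[0])))
    print("  tri",tri(ray(t,*R["t"][0]),ray(s,*R["s"][0])))
# locker roof rear corners
for u,v in((172,149),(279,137)):print("roofrear z.23",onz(t,u,v,.23))
for nm,u,v,z in(("jar",325,299,.085),("tin",131,258,.1)):print(nm,onz(t,u,v,z))
im=cv2.resize(t["img"][120:280,150:310],(640,640),interpolation=cv2.INTER_CUBIC);cv2.imwrite("pics/crop1.png",im[:,:,::-1])
E
```

```text
tab t [array([231., 148.]), array([2., 0.]), np.float64(-90.0)] 3
  ctr [0.6787 0.2031 0.236 ] ends [[0.6766, 0.203, 0.236], [0.6807, 0.2032, 0.236]] len 0.0041295667325332115 ang 2.6367208818711814
tab s [array([235. , 255.5]), array([13.4,  0.7]), np.float64(45.0)] 18
  ctr [0.6905 0.2201 0.236 ] ends [[0.6927, 0.2059, 0.236], [0.6884, 0.234, 0.236]] len 0.028484016380334286 ang 98.76644876938161
  tri [0.68437457 0.20457383 0.21785962]
grip t [array([239.5, 257. ]), array([14., 55.]), np.float64(90.0)] 335
  ctr [0.4724 0.1826 0.14  ] ends [[0.4742, 0.1252, 0.14], [0.4706, 0.2399, 0.14]] len 0.11475852509931507 ang 91.78810986744254
grip s [array([323.2, 238.5]), array([51.7, 19.3]), np.float64(37.6)] 396
  ctr [0.4823 0.1876 0.14  ] ends [[0.4936, 0.1268, 0.14], [0.4716, 0.2446, 0.14]] len 0.1198966885964719 ang 100.59345638661279
  tri [0.47514071 0.18173642 0.13062667]
roofrear z.23 [0.67419814 0.32058697 0.23      ]
roofrear z.23 [0.70697586 0.10851973 0.23      ]
jar [ 0.39262099 -0.0031555   0.085     ]
tin [0.46712079 0.41786936 0.1       ]
```

View pics/crop1.png

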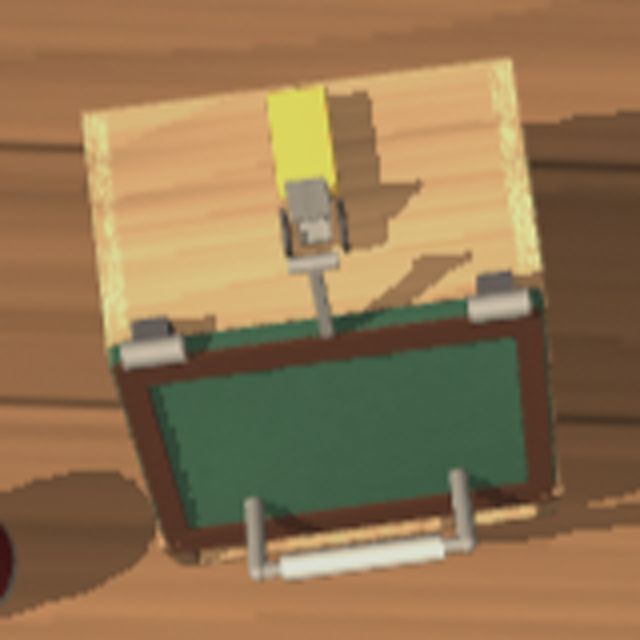

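Crop: grip ends are at crop (280,568) and (443,549), the tab's rear edge runs (268,93)-(325,87), and the hinge barrels sit at about (155,350) and (500,303).

Run:
```python
from h import *
t=read_camera("top")
q=lambda x,y,z:onz(t,150+x/4-.4,120+y/4-.4,z)
def yaw(a,b):d=b-a;return np.degrees(np.arctan2(-d[0],d[1])),np.linalg.norm(d)
a,b=q(443,549,.14),q(280,568,.14);h=(a+b)/2;print("grip",a,b,h,yaw(a,b))
a,b=q(325,87,.236),q(268,93,.236);r=(a+b)/2;print("tab rear",r,yaw(a,b))
a,b=q(500,303,.23),q(155,350,.23);print("hinge",(a+b)/2,yaw(a,b))
a,b=q(512,60,.22),q(82,113,.22);print("rear",(a+b)/2,yaw(a,b))
a,b=q(556,495,.115),q(168,550,.115);print("doorbottom",(a+b)/2,yaw(a,b))
Yw=np.radians(8);X=np.array([np.cos(Yw),np.sin(Yw),0])
print("press",r-.017*X,"hinge from handle",h+.104*X,"door-frame x of tab rel handle",(r-.017*X-h)@X)
```

```text
grip [0.47408052 0.13907124 0.14      ] [0.46150744 0.2235691  0.14      ] [0.46779398 0.18132017 0.14      ] (np.float64(8.46337655103716), np.float64(0.08542816710717244))
tab rear [0.6903246  0.21806527 0.236     ] (np.float64(8.383729208151378), np.float64(0.02839572583575869))
hinge [0.57218361 0.19734092 0.23      ] (np.float64(9.887899127992124), np.float64(0.17008873870592153))
rear [0.69741131 0.21897632 0.22      ] (np.float64(9.453276979633815), np.float64(0.21801154276950968))
doorbottom [0.48964658 0.1829532  0.115     ] (np.float64(9.938899289117522), np.float64(0.20907755578988466))
press [0.67349004 0.21569933 0.236     ] hinge from handle [0.57078186 0.19579417 0.14      ] door-frame x of tab rel handle 0.20847889434863123
```

```bash
cat > go.py <<'E'
import sys
from h import *
from scipy.spatial.transform import Rotation as R
o=get_obs();T=R.from_euler("xyz",o["tool_rot"])
if len(sys.argv)>3:
    d=np.array(list(map(float,sys.argv[1:4])))-o["tool_pos"];print("tool shift",np.round(T.inv().apply(d),4))
    w=R.from_euler("xyz",[np.pi,0,float(sys.argv[4])]);print("turn",np.round((T.inv()*w).as_rotvec(),4))
print(o["time_s"],np.round(o["tool_pos"],4),np.round(o["tool_rot"],3),o["gripper_width"],np.round(o["wrist_force"],1),o["grasp_force"],np.round(o["joint_pos"],2))
E
python3 -m jog '[[[0.2,0,0,-0.03,0,0,0.147],[0.2,0,0,-0.03,0,0,0.147],[0.2,0,0,0,0,0,0.147],[0.2,0,0,0,0,0,0.147],[0.2,0,0,0,0,0,0.147],[0.2,0,0,0,0,0,0.147],[0.2,0,0,0,0,0,0.147],[0.2,0,0,0,0,0,0.147],[0.2,0,0,0,0,0,0],[0.2,0,0,0,0,0,0]]]' 25
python3 go.py 0.468 0.181 0.30 1.732
```

```text
time_s: 1.25
tool_pos: [0.1535, 0.6572, 0.3132]
tool_rot: [3.142, 0.0, 1.741]
wrist_force: [-0.3, -0.5, 0.7]
gripper_width: 0.0341
grasp_force: 0.0
tool shift [-0.5225  0.2294  0.0133]
turn [0.     0.0002 0.0086]
1.25 [0.1535 0.6572 0.3132] [3.142 0.    1.741] 0.03413690098911073 [-0.3 -0.5  0.7] 0.0 [-1.66  0.39  0.3   1.55 -0.12  1.22 -1.16]
```

```bash
python3 -m jog '[[[0.2,-0.035,0.015,0,0,0,0],[0.2,-0.035,0.015,0,0,0,0],[0.2,-0.035,0.015,0,0,0,0],[0.2,-0.035,0.015,0,0,0,0],[0.2,-0.035,0.015,0,0,0,0],[0.2,-0.035,0.015,0,0,0,0],[0.2,-0.035,0.015,0,0,0,0],[0.2,-0.035,0.015,0,0,0,0],[0.2,-0.035,0.015,0,0,0,0],[0.2,-0.035,0.015,0,0,0,0]]]'
python3 go.py 0.468 0.181 0.30 1.732
```

```text
time_s: 2.25
tool_pos: [0.3599, 0.3351, 0.3135]
tool_rot: [3.141, -0.0, 1.74]
wrist_force: [0.4, 0.5, -0.2]
gripper_width: 0.0343
grasp_force: 0.0
tool shift [-0.1702  0.0806  0.0135]
turn [ 0.0003 -0.0004  0.0083]
2.25 [0.3599 0.3351 0.3135] [ 3.141 -0.     1.74 ] 0.03434515014325374 [ 0.4  0.5 -0.2] 0.0 [-1.34  0.06  0.49  1.95 -0.03  1.14 -0.67]
```

```bash
python3 -m jog '[[[0.2,-0.034,0.016,0,0,0,0],[0.2,-0.034,0.016,0,0,0,0],[0.2,-0.034,0.016,0,0,0,0],[0.2,-0.034,0.016,0,0,0,0],[0.2,-0.034,0.016,0,0,0,0.01],[0.2,0,0,0.02,0,0,0],[0.2,0,0,0.02,0,0,0],[0.2,0,0,0,0,0,0],[0.2,0,0,0,0,0,0]]]'
python3 go.py 0.468 0.181 0.145 1.732
python3 - <<'E'
from h import *
for n in("wrist",):
    c=read_camera(n);cv2.imwrite(f"pics/{n}1.png",c["img"][:,:,::-1])
E
```

```text
time_s: 3.15
tool_pos: [0.4661, 0.182, 0.2737]
tool_rot: [-3.141, 0.0, 1.728]
wrist_force: [0.0, -0.0, 0.6]
gripper_width: 0.034
grasp_force: 0.0
tool shift [-0.0013  0.0018  0.1287]
turn [-0.0002  0.0004 -0.0041]
3.15 [0.4661 0.182  0.2737] [-3.141  0.     1.728] 0.03396219453815631 [ 0.  -0.   0.6] 0.0 [-1.1   0.12  0.67  2.   -0.09  1.05 -0.24]
```

View pics/wrist1.png

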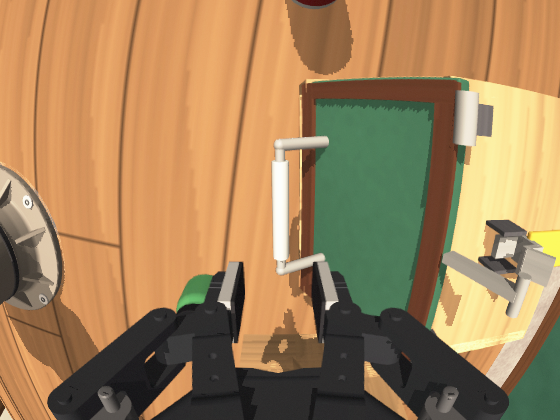

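The wrist view shows the bar (column 280, rows 160-260) centred between the fingers (columns 240-318). Descending.

```bash
python3 -m jog '[[[0.2,-0.001,0.002,0.03,0,0,0],[0.2,0,0,0.03,0,0,0],[0.2,0,0,0.03,0,0,0],[0.2,0,0,0.02,0,0,0],[0.2,0,0,0.019,0,0,0],[0.2,0,0,0,0,0,0],[0.2,0,0,0,0,0,0]]]'
python3 go.py 0.468 0.181 0.145 1.732
python3 - <<'E'
from h import *
for n in("wrist",):
    c=read_camera(n);cv2.imwrite(f"pics/{n}2.png",c["img"][:,:,::-1])
E
```

```text
time_s: 3.9
tool_pos: [0.4686, 0.1817, 0.1453]
tool_rot: [3.141, -0.0, 1.727]
wrist_force: [-1.2, 0.3, -0.1]
gripper_width: 0.0342
grasp_force: 0.0
tool shift [-0.0006 -0.0007  0.0003]
turn [ 0.0005 -0.0002 -0.0054]
3.9 [0.4686 0.1817 0.1453] [ 3.141 -0.     1.727] 0.034150856633901036 [-1.2  0.3 -0.1] 0.0 [-1.01  0.33  0.61  2.12 -0.27  0.77 -0.07]
```

View pics/wrist2.png

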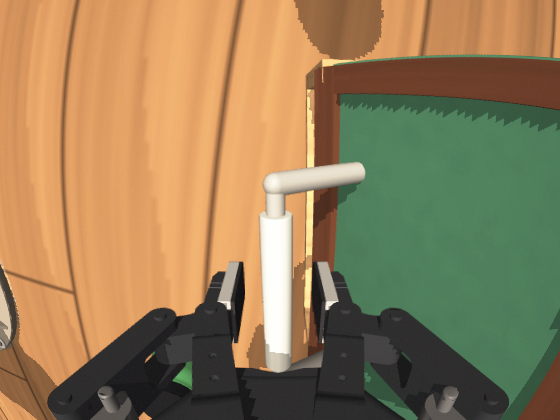

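The bar lies between the pads, well clear of the door. Now I'll grip it and swing along the arc.

```bash
python3 -m jog '[[[1,0,0,0,0,0,0],[1,0,0,0,0,0,0],[1,0,0,0,0,0,0],[1,0,0,0,0,0,0]]]' 30
python3 -m jog '[[[1,0,-0.005,-0.006,0,0,0],[1,0,-0.005,-0.007,0,0,0],[1,0,-0.004,-0.007,0,0,0],[1,0,-0.004,-0.007,0,0,0],[1,0,-0.003,-0.007,0,0,0],[1,0,-0.003,-0.008,0,0,0],[1,0,-0.003,-0.007,0,0,0],[1,0,-0.002,-0.008,0,0,0],[1,0,-0.002,-0.008,0,0,0],[1,0,-0.001,-0.008,0,0,0]]]'
python3 go.py
```

```text
time_s: 4.35
tool_pos: [0.4684, 0.1817, 0.1453]
tool_rot: [3.141, -0.001, 1.726]
wrist_force: [-3.8, -1.4, 11.9]
gripper_width: 0.0131
grasp_force: 29.3
time_s: 5.35
tool_pos: [0.4363, 0.1763, 0.2179]
tool_rot: [-3.141, 0.0, 1.726]
wrist_force: [3.3, 0.0, -3.5]
gripper_width: 0.0127
grasp_force: 29.4
5.35 [0.4363 0.1763 0.2179] [-3.141  0.     1.726] 0.012691407369765635 [ 3.3  0.  -3.5] 29.382721781730652 [-1.12  0.14  0.67  2.12 -0.11  0.92 -0.24]
```

```bash
python3 -m jog '[[[1,0,-0.001,-0.008,0,0,0],[1,0,0,-0.008,0,0,0],[1,0,0,-0.008,0,0,0],[1,0,0.001,-0.008,0,0,0],[1,0,0.001,-0.008,0,0,0],[1,0,0.001,-0.008,0,0,0],[1,0,0.002,-0.008,0,0,0],[1,0,0.002,-0.007,0,0,0],[1,0,0.003,-0.007,0,0,0],[1,0,0.003,-0.007,0,0,0]]]'
python3 -m jog '[[[1,0,0,0,0,0,0],[1,0,0,0,0,0,0]]]'
```

```text
time_s: 6.35
tool_pos: [0.4484, 0.1783, 0.2948]
tool_rot: [-3.141, 0.0, 1.726]
wrist_force: [-2.2, 0.7, -4.7]
gripper_width: 0.0133
grasp_force: 29.6
time_s: 6.55
tool_pos: [0.4483, 0.1783, 0.2946]
tool_rot: [-3.141, -0.0, 1.726]
wrist_force: [-5.2, -0.6, -1.0]
gripper_width: 0.0126
grasp_force: 29.9
```

```bash
python3 -m jog '[[[1,0,-0.002,0.005,0,0,0],[1,0,-0.002,0.005,0,0,0],[1,0,-0.002,0.005,0,0,0],[1,0,0,0,0,0,0],[1,0,0,0,0,0,0]]]'
python3 - <<'E'
from h import *
c=read_camera("wrist");cv2.imwrite("pics/wrist3.png",c["img"][:,:,::-1])
E
```

```text
time_s: 7.05
tool_pos: [0.4423, 0.1773, 0.2794]
tool_rot: [-3.141, 0.0, 1.726]
wrist_force: [-5.5, -1.2, -1.7]
gripper_width: 0.0128
grasp_force: 29.9
```

View pics/wrist3.png

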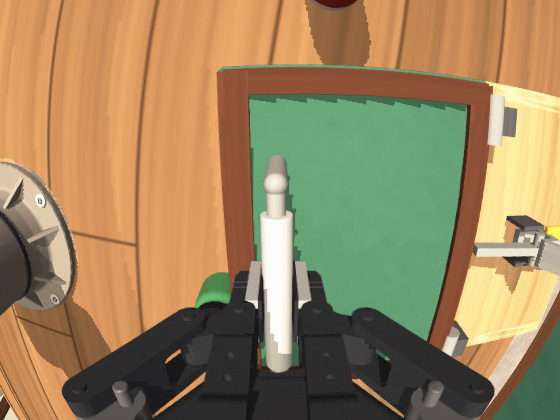

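The door is now level with the handle posts upright over it, and the arm by the hook is at about (500,250). Releasing.

```bash
python3 -m jog '[[[0.2,0,0,0,0,0,0],[0.2,0,0,0,0,0,0],[0.2,0,0,0,0,0,0],[0.2,0,0,-0.01,0,0,0],[0.2,0,0,-0.02,0,0,0],[0.2,0,0,-0.03,0,0,0],[0.2,0,0,-0.03,0,0,0],[0.2,0,0,-0.03,0,0,0],[0.2,0,0,0,0,0,0],[0.2,0,0,0,0,0,0]]]'
python3 go.py 0.6735 0.2157 0.40 1.726
python3 - <<'E'
from h import *
c=read_camera("scene");im=cv2.resize(c["img"][150:390,130:450],(800,600),interpolation=cv2.INTER_CUBIC);cv2.imwrite("pics/s4.png",im[:,:,::-1])
E
```

```text
time_s: 8.1
tool_pos: [0.4427, 0.1773, 0.4001]
tool_rot: [3.14, -0.001, 1.726]
wrist_force: [0.1, 0.3, 0.6]
gripper_width: 0.0337
grasp_force: 0.0
tool shift [0.0023 0.234  0.0004]
turn [ 0.0013 -0.001  -0.0003]
8.1 [0.4427 0.1773 0.4001] [ 3.140e+00 -1.000e-03  1.726e+00] 0.03368989682876255 [0.1 0.3 0.6] 0.0 [-1.18 -0.06  0.65  1.86  0.03  1.33 -0.39]
```

View pics/s4.png

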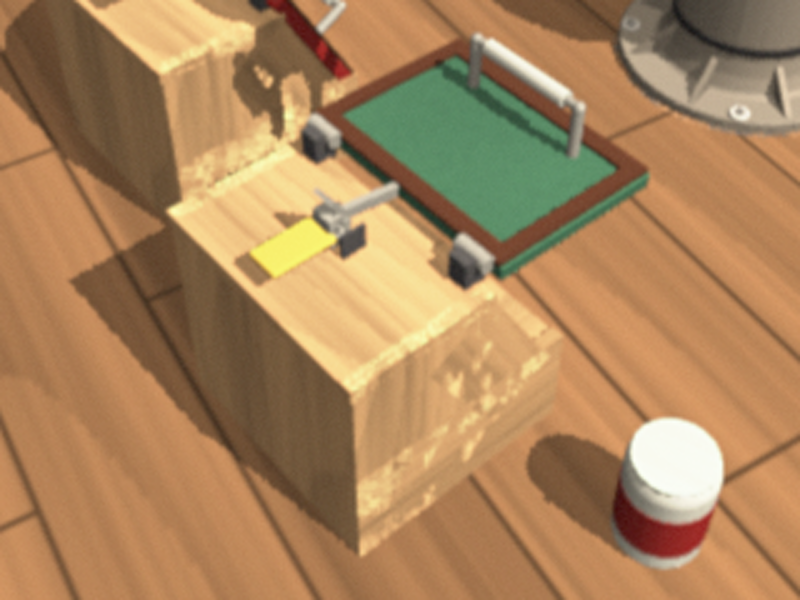

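The door is locked and holding itself, level and with the gripper clear (handle top about (525,70) in the crop). The tin is undisturbed. Next, move over the tab with the fingers shut.

```bash
python3 -m jog '[[[1,0,0.03,0,0,0,0],[1,0,0.03,0,0,0,0],[1,0,0.03,0,0,0,0],[1,0,0.03,0,0,0,0],[1,0,0.03,0,0,0,0],[1,0,0.03,0,0,0,0],[1,0,0.03,0,0,0,0],[1,0.002,0.024,0,0,0,0],[1,0,0,0,0,0,0],[1,0,0,0,0,0,0]]]'
python3 -m jog '[[[1,0,0,0.03,0,0,0],[1,0,0,0.03,0,0,0],[1,0,0,0.03,0,0,0],[1,0,0,0.03,0,0,0],[1,0,0,0,0,0,0],[1,0,0,0,0,0,0]]]'
python3 go.py 0.6735 0.2157 0.258 1.726
python3 - <<'E'
from h import *
c=read_camera("scene");im=cv2.resize(c["img"][150:390,130:450],(800,600),interpolation=cv2.INTER_CUBIC);cv2.imwrite("pics/s5.png",im[:,:,::-1])
E
```

```text
time_s: 9.15
tool_pos: [0.6733, 0.215, 0.3978]
tool_rot: [-3.139, 0.002, 1.725]
wrist_force: [-0.4, 0.2, 0.5]
gripper_width: -0.0001
grasp_force: 0.0
time_s: 9.75
tool_pos: [0.673, 0.2154, 0.2802]
tool_rot: [-3.141, 0.0, 1.726]
wrist_force: [-0.2, 0.4, 1.5]
gripper_width: -0.0
grasp_force: 0.0
tool shift [0.0002 0.0006 0.0222]
turn [-0.0002  0.0001 -0.0001]
9.75 [0.673  0.2154 0.2802] [-3.141  0.     1.726] -4.0923428525839516e-05 [-0.2  0.4  1.5] 0.0 [-0.86  0.54  0.69  1.52 -0.36  1.21  0.04]
```

View pics/s5.png

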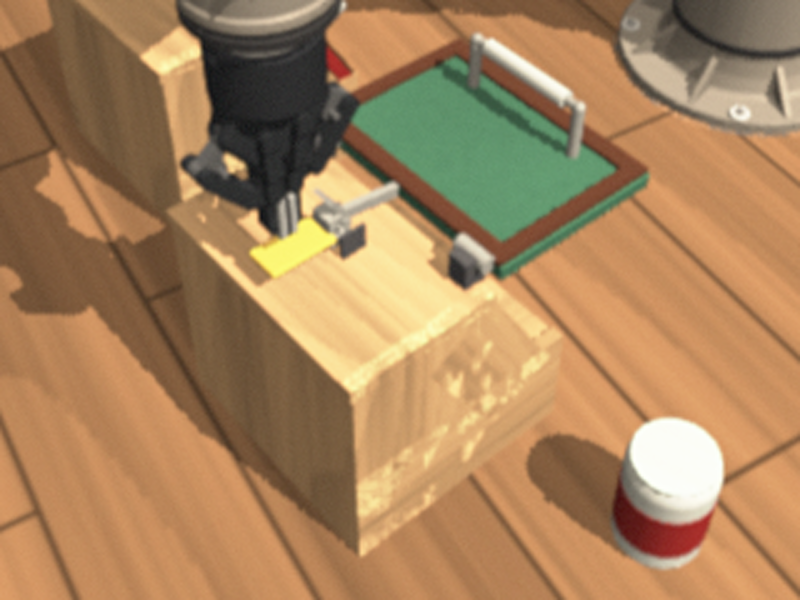

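The fingertips are above the tab at about (285,230) in the crop, and the door is still held. Pressing.

```bash
python3 -m jog '[[[1,0,0,0.01,0,0,0],[1,0,0,0.01,0,0,0],[1,0,0,0.006,0,0,0],[1,0,0,0,0,0,0],[1,0,0,0,0,0,0]]]'
python3 -m jog '[[[1,0,0,0.005,0,0,0],[1,0,0,0.004,0,0,0],[1,0,0,0.004,0,0,0],[1,0,0,0,0,0,0],[1,0,0,0,0,0,0]]]'
python3 - <<'E'
from h import *
c=read_camera("scene");im=cv2.resize(c["img"][150:390,130:450],(800,600),interpolation=cv2.INTER_CUBIC);cv2.imwrite("pics/s6.png",im[:,:,::-1])
E
```

```text
time_s: 10.3
tool_pos: [0.6732, 0.2153, 0.2531]
tool_rot: [-3.141, 0.0, 1.726]
wrist_force: [-0.4, -0.2, 0.5]
gripper_width: 0.0005
grasp_force: 0.0
time_s: 10.8
tool_pos: [0.6734, 0.2154, 0.2403]
tool_rot: [3.142, 0.0, 1.726]
wrist_force: [2.8, 0.2, 2.7]
gripper_width: -0.0002
grasp_force: 1.6
```

View pics/s6.png

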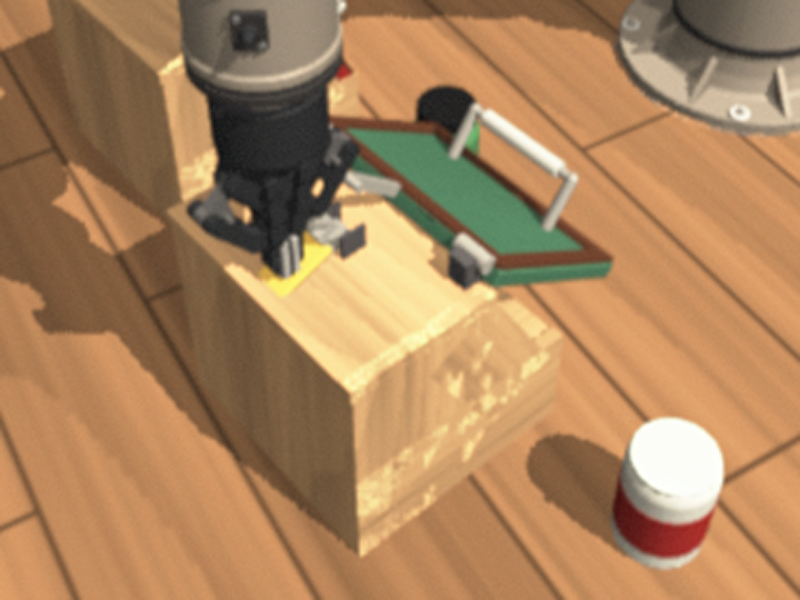

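The tab is down (about (295,265)) and the door is unlocked and sinking. I'll hold the tab briefly, release it, lift clear, then wait and check.

```bash
python3 -m jog '[[[1,0,0,0,0,0,0],[1,0,0,0,0,0,0],[1,0,0,0,0,0,0],[1,0,0,0,0,0,0],[1,0,0,0,0,0,0],[1,0,0,0,0,0,0],[1,0,0,0,0,0,0],[1,0,0,0,0,0,0],[1,0,0,0,0,0,0],[1,0,0,0,0,0,0]]]'
python3 -m jog '[[[1,0,0,-0.01,0,0,0],[1,0,0,-0.01,0,0,0],[1,0,0,-0.02,0,0,0],[1,0,0,-0.03,0,0,0],[1,0,0,-0.03,0,0,0],[1,0,0,-0.03,0,0,0],[1,0,0,0,0,0,0],[1,0,0,0,0,0,0],[1,0,0,0,0,0,0],[1,0,0,0,0,0,0]]]'
python3 -m jog '[[[1,0,0,0,0,0,0],[1,0,0,0,0,0,0],[1,0,0,0,0,0,0],[1,0,0,0,0,0,0],[1,0,0,0,0,0,0],[1,0,0,0,0,0,0],[1,0,0,0,0,0,0],[1,0,0,0,0,0,0],[1,0,0,0,0,0,0],[1,0,0,0,0,0,0]]]'
python3 -m jog '[[[1,0,0,0,0,0,0],[1,0,0,0,0,0,0],[1,0,0,0,0,0,0],[1,0,0,0,0,0,0],[1,0,0,0,0,0,0],[1,0,0,0,0,0,0],[1,0,0,0,0,0,0],[1,0,0,0,0,0,0],[1,0,0,0,0,0,0],[1,0,0,0,0,0,0]]]'
python3 - <<'E'
from h import *
c=read_camera("scene");cv2.imwrite("pics/s7.png",c["img"][:,:,::-1])
E
```

```text
time_s: 11.85
tool_pos: [0.6734, 0.2154, 0.2403]
tool_rot: [-3.142, -0.0, 1.726]
wrist_force: [4.1, 0.7, 1.4]
gripper_width: -0.0003
grasp_force: 1.8
time_s: 12.85
tool_pos: [0.6729, 0.2155, 0.3694]
tool_rot: [-3.14, 0.0, 1.726]
wrist_force: [-0.4, -0.2, -0.1]
gripper_width: -0.0001
grasp_force: 0.0
time_s: 13.85
tool_pos: [0.6733, 0.2155, 0.3703]
tool_rot: [-3.142, 0.0, 1.726]
wrist_force: [-0.3, -1.1, -0.3]
gripper_width: -0.0001
grasp_force: 0.0
time_s: 14.85
tool_pos: [0.6734, 0.2154, 0.3703]
tool_rot: [-3.142, 0.0, 1.726]
wrist_force: [-0.5, 0.2, -0.1]
gripper_width: -0.0004
grasp_force: 0.0
```

View pics/s7.png

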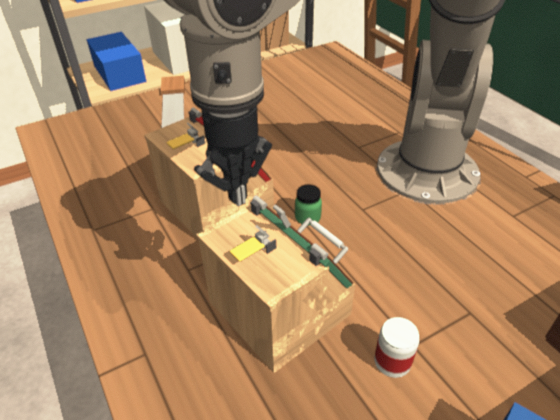

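The door is shut with its handle at (323,236), as at the start. The tab is back up, and the jar and tin are unmoved. I'll confirm the handle pixel and hand in.

Run:
```python
from h import *
a=cv2.imread("pics/scene0.png")[190:400,255:450].astype(int);b=read_camera("scene")["img"][190:400,255:450,::-1].astype(int)
d=abs(a-b).max(2)>60;print("changed px",d.sum())
if d.sum()<60: print(hand_in())
```

```text
changed px 5680
```

Run:
```python
from h import *
c=read_camera("scene");c0=dict(img=cv2.imread("pics/scene0.png")[:,:,::-1].copy())
ok=True
for n,lo,hi,b in(("grip",(0,0,150),(180,70,255),(295,215,350,260)),("tincap",(0,0,150),(180,70,255),(370,310,425,380)),("jarcap",(0,0,0),(180,255,45),(290,180,325,205))):
    v=[np.argwhere(mask(x,lo,hi,b)).mean(0).round(1) for x in(c0,c)];print(n,v);ok&=abs(v[0]-v[1]).max()<1.5
print(ok)
if ok: print(hand_in())
```

```text
grip [array([235.8, 325.8]), array([235.8, 325.4])]
tincap [array([336.9, 400.5]), array([337. , 400.4])]
jarcap [array([193.8, 308. ]), array([194. , 307.9])]
True
the job is handed in; nothing more can be done
None
```

The job is handed in: the green door was raised until the stay locked, held itself up for about 2.5 s, was released by the yellow tab and sank shut, with the jar and tin unmoved and the red door never touched.

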